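# Nest the steel vessels of a double-walled sample bath

## Task

Set up the nested sample bath on the stirrer: first lower the wide open steel cup upright into the steel pot, let it go, then lower the narrow steel tube upright into that cup and let it go. Keep hold of each vessel until it is down at the bottom instead of dropping it in, and leave the blue beaker and the amber bottle standing where they are.

Things in the scene. Friction and masses are not known exactly. Their poses are not given: they have to be found in the camera images.
- bath_in (a point): Centre of the inner floor of the largest vessel: open round steel pot, outer diameter 102 mm, inner 94 mm, fixed on a beige stirrer that cannot move. This point is 69 mm above the table, the pot's rim 58 mm above it; z up. Stirrer housing, in this point's axes: 85 mm towards -x, 175 mm towards +x (control panel, black knob), 92 mm each side in y, all under 65 mm high.
- cup: Middle vessel: loose, straight-walled open steel cup, 64 mm outer and 58 mm inner diameter, 100 mm tall, floor 4 mm thick, about 0.25 kg, standing upright on the table. Origin at the centre of its underside, z up to the open end. When seated in the pot its rim stands 42 mm above the pot's rim.
- tube: Smallest vessel: loose, straight-walled slim steel tube with closed bottom and open top, 36 mm outer diameter, 135 mm tall, about 0.14 kg, standing upright on the table. Origin at the centre of its underside, z up to the open end. When seated in the cup its rim stands 39 mm above the cup's rim.
- blue_beaker: Bystander: loose open blue plastic beaker, 64 mm diameter, 85 mm tall, standing on the table. Origin at the centre of its underside, z up. To be left alone.
- amber_bottle: Bystander: loose closed amber glass bottle with a white cap, 44 mm diameter, 120 mm tall, standing on the table. Origin at the centre of its underside, z up. To be left alone.
Things that resemble listed ones, but are neither listed nor needed, are in the scene too. Leave any green or yellow look-alike of the cup alone.

How it is judged:
On the way, in this order (a step that is already met when the one before it is completed fails the run):
1. the cup, still held, is lowered into the pot to within 20 mm of its floor (horizontal distance between cup and bath_in below 0.022 m and z of cup in the frame of bath_in between -0.006 and 0.02 m and contact force between the fingers and cup above 0.5 N), for 0.05 s.
2. the cup stands upright on the pot's floor, let go (horizontal distance between cup and bath_in below 0.022 m and z of cup in the frame of bath_in between -0.006 and 0.008 m and angle between cup's own z axis and vertical below 0.17 rad and contact force between the fingers and cup below 0.2 N), for 0.2 s.
3. the tube, still held, is lowered into the cup in the pot to within 20 mm of the cup's floor (horizontal distance between cup and bath_in below 0.022 m and z of cup in the frame of bath_in between -0.006 and 0.008 m and angle between cup's own z axis and vertical below 0.17 rad and horizontal distance between tube and cup below 0.018 m and z of tube in the frame of cup between -0.006 and 0.024 m and contact force between the fingers and tube above 0.5 N), for 0.05 s.
At the end, for the whole second after the job is handed in: The cup stands on the pot's floor (origin within 8 mm of it in height, within 22 mm of the pot's centre) and the tube stands on the cup's floor (origin less than 10 mm above the cup's origin, within 18 mm of the cup's axis), both within 0.17 rad (about 10 degrees) of upright, let go and at rest (all of step 2 and horizontal distance between tube and cup below 0.018 m and z of tube in the frame of cup between -0.006 and 0.01 m and angle between tube's own z axis and vertical below 0.17 rad and linear speed of each of cup, tube below 0.02 m/s and contact force between the fingers and tube below 0.2 N); the robot touches nothing.
It fails at once if the blue beaker is pushed more than 25 mm or tipped over (distance of blue_beaker from where it was at the start of the episode above 0.025 m or angle between blue_beaker's own z axis and vertical above 0.3 rad).
It fails at once if the amber bottle is pushed more than 25 mm or tipped over (distance of amber_bottle from where it was at the start of the episode above 0.025 m or angle between amber_bottle's own z axis and vertical above 0.3 rad).
It also fails if it takes over 61 s, if anything falls off the work surface, if the arm or the gripper's body presses on something with over 40 N, if the wrist force passes 120 N, or if a joint passes its speed limit or range.

## Robot

A 6-joint arm with a two-finger parallel gripper is mounted at the origin on the work surface. World frame = base frame: x ahead of the robot, y to its left, z up, the work surface at z = 0. Lengths are in m, angles in rad, forces in N, time in s.
With the tool pointing down it reaches from about 0.375 to 0.975 m from the base axis. Payload 3.8 kg.
Tool frame: the origin (TCP) lies midway between the tips of the shut fingers; the grasp point (between the pads) lies 19 mm behind it; z points along the fingers, y is the direction in which the jaws open and shut (so a half turn about z gives the same grasp; the last joint's range is limited). The gripper opens to 85 mm and grips with 20 to 120 N. Pads are 22 mm wide; open, the fingers measure 114 mm over their backs; the gripper's body (76 mm by 85 mm) begins 54 mm behind the grasp point. The pads swing forward as they close: fully open they stand 13 mm farther back than shut.
Start: joints at [-1.137, 0.264, 1.604, -0, 1.274, -0.037], TCP at [0.306, -0.602, 0.21] pointing down, gripper open.
Joint ranges: [-2.63, 2.63], [-0.94, 2.18], [0.31, 2.57], [-1.31, 4.45], [0, 2.66], [-2.55, 2.55]. Speed limits (rad/s): [2.57, 2.57, 3.14, 3.14, 3.14, 3.14].

## Interface

Orientations are given as a rotation vector (axis times angle).
In Python, from workcell import bot gives the robot as it stands.
- The arm moves only by the tool drive_tool, never from a script. Its argument "deltas" is a list of rows, each an object with "hand": the opening, from 0 (shut) to 1 (fully open); "offset": the shift along the world's x, y, z in cm, a list of three; "angular": the turn, a rotation vector about the world's x, y, z in degrees, a list of three. A call has 1 to 8 rows; each row is the pose to reach, as a shift and turn from the pose commanded when the call began; what a row does not reach only later rows make up. A row lasts 1/8 s, in which the tool goes at most 62.5 mm and 10.7 degrees, less where a joint would pass 70% of its speed; a pose out of reach is approached as far as the arm can. A call with a gripper value outside its range is refused whole. The fingers move at their own pace and stop on an object; "force" is the grip in N (left out, the last holds). Time passes only in rows, so rows that repeat a pose let the fingers close. It gives the time, the measured TCP pose, the force and the opening at its end, in the units of the state.
- bot.read_state(): the state, without advancing time (a new reading comes with each control period).
- bot.read_camera(name): name is "side" or "top"; returns a dict with "frame" (420x560x3 uint8, blue, green, red), "mtx" (3x3 intrinsics, pixels), "k1" (the pictures are not rectified: a ray, as slopes to the right and down, at radius r is drawn at 1 + k1 r^2 times it, then the intrinsics apply), "R" (3x3) and "t" (3): a world point X has camera coordinates R X + t. Camera axes: x right, y down, z forward; pixel columns grow to the right and rows downward; lengths in m; the calibration is good to about 2 mm. A picture is of the moment at which its call begins. There is no depth.
- bot.finish_job(): hands the job in, once; it reports no verdict.
The state is a dict: "time": time; "q": joint angles; "joint_vel": joint speeds; "joint_torque": joint torques, N m; "tool_pos": TCP position; "tcp_rot": TCP orientation; "wrist_force": force on the tool from outside, world axes, zero at the start; "torque": the same for the moment, N m; "width": opening from 0.0 (shut) to 1.0 (fully open).
Only numpy, scipy, OpenCV 4.12 (cv2) and the standard library are available. Lean on these libraries where they do the work, as an engineer would, in place of code of your own. Each camera call takes 0.05 s, during which the arm holds its last target. There are 200 camera calls.

## Working session

There is one attempt and no reset: what is moved stays moved. The work goes in short steps, Python scripts to look and compute and a tool call to move; the robot and the scene stay as the last step left them, time stands still between calls to the robot, and variables do not carry over. Pictures are saved under pics/ and viewed, about 8 in all and at most 12, crops included, and the job is handed in when it is done.

Besides the shell and the picture viewer there is one more tool, called after "Emit:" by a JSON object that holds its "name" and its "arguments". drive_tool: Moves the arm, as the interface text tells. Its arguments: {"type":"object","properties":{"deltas":{"type":"array"},"force":{"type":"number"}},"required":["deltas"]}

```bash
mkdir -p pics; cat > h.py <<'E'
import numpy as np, cv2
from workcell import bot
def cam(n):
    c=bot.read_camera(n); return c
def ray(c,u,v):
    D=np.array([c['k1'],0,0,0,0],float)
    # model: distorted = 1+k1 r^2 (r of ideal ray) = OpenCV k1
    p=cv2.undistortPoints(np.array([[[u,v]]],float),np.array(c['mtx']),D)[0,0]
    R=np.array(c['R']);t=np.array(c['t'])
    return -R.T@t, R.T@np.array([p[0],p[1],1.])
def plane(c,u,v,z):
    o,d=ray(c,u,v); return (o+d*(z-o[2])/d[2])[:2]
def proj(c,X):
    r=cv2.projectPoints(np.array([X],float),cv2.Rodrigues(np.array(c['R']))[0],np.array(c['t'],float),np.array(c['mtx']),np.array([c['k1'],0,0,0,0],float))[0]
    return r[0,0]
E
python3 - <<'E'
from h import *
for n in('side','top'):
    c=cam(n);cv2.imwrite(f'pics/{n}0.png',c['frame']);o,d=ray(c,280,210);print(n,o,d,c['mtx'][0][0],c['k1'])
print(bot.read_state())
E
```

```text
side [0.15386358 0.72809204 1.07171925] [ 0.2092068  -0.59076423 -0.7795143 ] 468.1002195644629 -0.13881560044024235
top [ 0.3748823  -0.04831555  1.54213895] [ 0.05672562  0.0450126  -0.99760689] 498.3610069868383 -0.14913621274969427
{'time': 0.1, 'q': array([-1.13690904e+00,  2.64690309e-01,  1.60525242e+00, -2.97910454e-06,
        1.27369546e+00, -3.68913793e-02]), 'joint_vel': array([-0.00051159, -0.00157892, -0.00177777,  0.00027869, -0.00076233,
       -0.00159036]), 'joint_torque': array([ 4.67819937e-04, -5.16704786e+01, -3.68589306e+01, -1.99944577e-05,
        6.27874484e-03, -4.71075782e-05]), 'tool_pos': array([ 0.30587107, -0.60092525,  0.20867005]), 'tcp_rot': array([-3.05300897e+00, -7.32221025e-01,  6.37596431e-04]), 'wrist_force': array([-0.54908516, -0.24046082, -0.15310566]), 'torque': array([ 6.16189186e-05,  6.80171166e-02, -3.98930447e-03]), 'width': 0.9996163502467881}
```

View pics/top0.png

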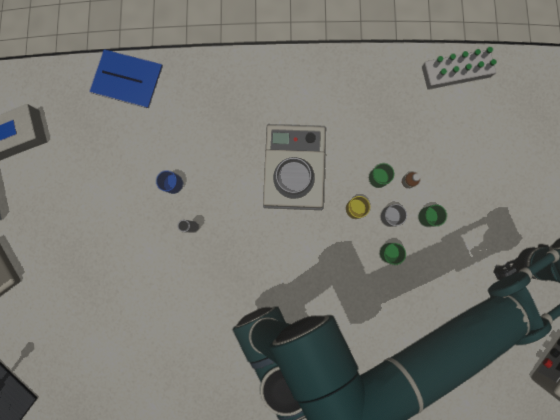

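View pics/side0.png

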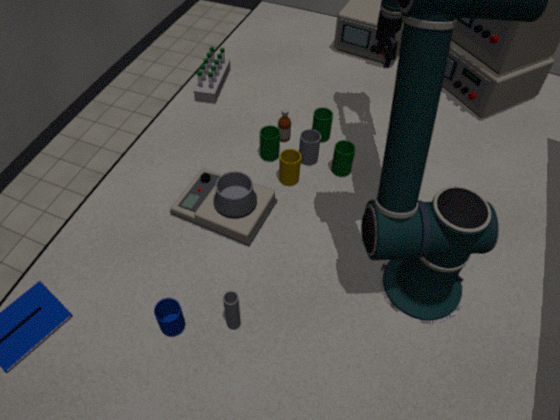

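Candidates for the cup in the top view are steel (394,214), yellow (358,207), and green (381,175), (432,215) and (392,252). Only (394,214) is plain steel, open and wide. The tube is at (188,226) and the pot at (294,177). I'll confirm these with one enlarged crop and measure.

```bash
python3 - <<'E'
from h import *
c=cam('top');f=c['frame'];s=cam('side');g=s['frame']
def cr(f,x,y,w,h,k): return cv2.resize(f[y:y+h,x:x+w],None,fx=k,fy=k,interpolation=cv2.INTER_CUBIC)
A=cr(f,340,155,110,110,4)       # 440x440
B=np.hstack([cr(f,170,210,36,36,5),cr(f,265,145,36*1+24,36,5)[:, :180]])
B=np.vstack([cr(f,264,146,60,60,5)[:, :],cr(f,170,210,50,28,6)])
im=np.zeros((600,800,3),np.uint8);im[:440,:440]=A;im[:300,450:750]=cr(f,264,146,60,60,5);im[310:478,450:750]=cr(f,170,210,50,28,6)
im[450:590,:440]=cr(g,240,100,126,40,3.5)[:140,:440][:, :440] if cr(g,240,100,126,40,3.5).shape[1]>=440 else cv2.resize(cr(g,240,100,126,40,3.5),(440,140))
cv2.imwrite('pics/crop1.png',im)
hsv=cv2.cvtColor(f,cv2.COLOR_BGR2HSV)
print('hsv cup rows');print(hsv[214,380:410,2]);print(hsv[200:230,394,2])
for nm,lo,hi,z in(('green',(45,80,30),(85,255,255),.1),('yellow',(20,100,60),(35,255,255),.1),('blue',(105,120,40),(130,255,255),.085),('amber',(3,70,30),(18,255,255),.1)):
    m=cv2.inRange(hsv,lo,hi)
    for k in cv2.findContours(m,0,2)[0]:
        if cv2.contourArea(k)>40:
            (x,y),r=cv2.minEnclosingCircle(k);print(nm,round(x,1),round(y,1),round(r,1),plane(c,x,y,z).round(3))
for nm,u,v,z in(('cup',394,214,.1),('tube',184,225,.135),('pot',294,177,.127)):print(nm,plane(c,u,v,z).round(3))
E
```

```text
hsv cup rows
[113  68  59  60  66 103 123 127 127 127 126 126 126 126 126 126 126 126
 123  90  66  60  59  60  60  71 120 141 144 144]
[142 115 106 106 106  78  64  72 105 126 127 127 127 127 126 126 127 127
 125 125 120  96  92  92 100 116 115 139 140 140]
green 393.8 253.5 11.1 [ 0.326 -0.311]
green 434.6 214.9 10.5 [ 0.436 -0.433]
green 380.7 175.7 9.6 [ 0.553 -0.278]
yellow 357.8 207.2 11.9 [ 0.462 -0.209]
blue 169.0 181.5 9.4 [0.548 0.348]
blue 6.0 130.0 10.8 [0.726 0.891]
blue 125.5 77.5 37.6 [0.874 0.491]
amber 411.8 178.9 6.9 [ 0.542 -0.369]
cup [ 0.441 -0.314]
tube [0.416 0.291]
pot [ 0.549 -0.026]
```

View pics/crop1.png

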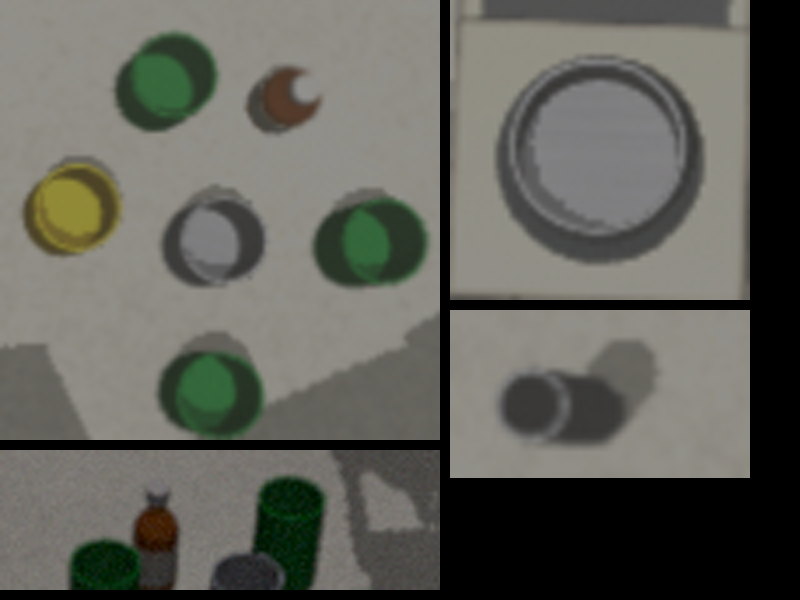

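```bash
python3 - <<'E'
from h import *
from scipy.spatial.transform import Rotation as Ro
c=cam('top');s=cam('side')
P={'cup':(394.9,214.6,.1,.032),'pot':(293.4,174.8,.127,.051),'tube':(183.4,225.4,.135,.018)}
im=np.zeros((600,800,3),np.uint8)
k=4;x0=0
for i,(n,(u,v,z,r)) in enumerate(P.items()):
    p=plane(c,u,v,z);print(n,p.round(4))
    for j,cc in enumerate((c,s)):
        f=cv2.resize(cc['frame'],None,fx=k,fy=k,interpolation=cv2.INTER_CUBIC)
        pc=proj(cc,[*p,z])
        for zz,col in((z,(0,0,255)),(0 if n!='pot' else .069,(255,255,0))):
            for a in np.linspace(0,6.28,24,endpoint=False):
                q=proj(cc,[p[0]+r*np.cos(a),p[1]+r*np.sin(a),zz]);q=(q+.5)*k-.5
                cv2.circle(f,tuple(int(t) for t in q.round()),1,col,-1)
        X,Y=(pc*k).astype(int);X=max(X-130,0);Y=max(Y-140,0)
        t=f[Y:Y+290,X:X+260];im[j*300:j*300+t.shape[0],i*265:i*265+t.shape[1]]=t
cv2.imwrite('pics/chk.png',im)
st=bot.read_state();M=Ro.from_rotvec(st['tcp_rot']).as_matrix();print('jaw deg',np.degrees(np.arctan2(M[1,1],M[0,1])),st['tool_pos'])
E
```

```text
cup [ 0.4388 -0.3166]
pot [ 0.5555 -0.024 ]
tube [0.4148 0.2924]
jaw deg -63.0244263057186 [ 0.3060707  -0.60133315  0.20942766]
```

View pics/chk.png

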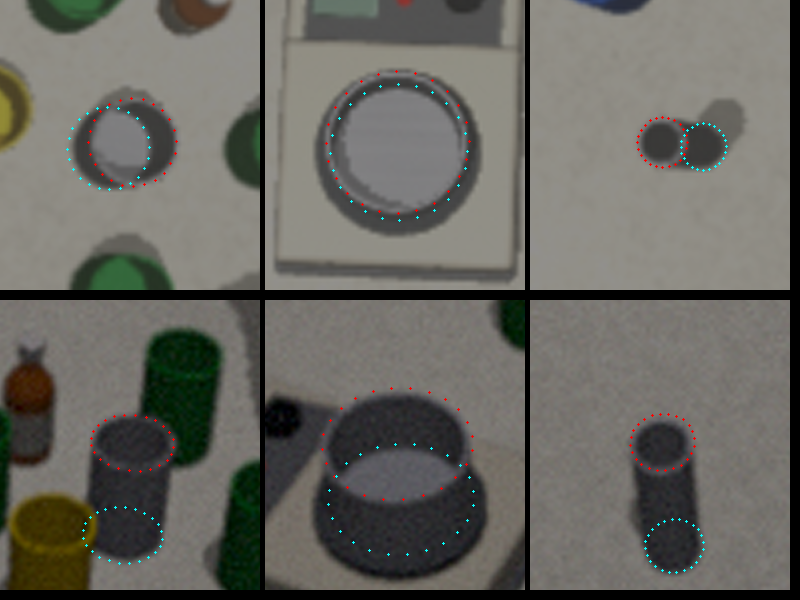

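The drawn rings land on the steel cup, the pot and the tube in both views, to about 2 mm. The cup is at about (0.437, -0.318). The jaw axis at -63° already points into gaps between the neighbours, so I'll move above the cup.

Emit:
{"name": "drive_tool", "arguments": {"deltas": [{"hand":1,"offset":[2.2,4.7,0.5],"angular":[0,0,0]},{"hand":1,"offset":[4.4,9.4,1],"angular":[0,0,0]},{"hand":1,"offset":[6.6,14.2,1],"angular":[0,0,0]},{"hand":1,"offset":[8.8,18.9,1],"angular":[0,0,0]},{"hand":1,"offset":[11,23.6,0],"angular":[0,0,0]},{"hand":1,"offset":[13.1,28.3,-2],"angular":[0,0,0]},{"hand":1,"offset":[13.1,28.3,-4],"angular":[0,0,0]},{"hand":1,"offset":[13.1,28.3,-4],"angular":[0,0,0]}], "force": 40}}

```text
time: 1.3
tool_pos: [0.4362, -0.3169, 0.1682]
tcp_rot: [-3.052, -0.734, 0.004]
wrist_force: [-0.1, 0.2, 0.3]
width: 1.001
```

```bash
python3 - <<'E'
from h import *
print(bot.read_state()['tool_pos'])
k=4;im=np.zeros((600,800,3),np.uint8)
for j,n in enumerate(('top','side')):
    c=cam(n);f=cv2.resize(c['frame'],None,fx=k,fy=k,interpolation=cv2.INTER_CUBIC)
    X,Y=(proj(c,[.437,-.318,.12])*k).astype(int);X-=195;Y=max(Y-300,0)
    t=f[Y:Y+600,X:X+395];im[:t.shape[0],j*400:j*400+395]=t
cv2.imwrite('pics/above.png',im)
E
```

```text
[ 0.43623958 -0.31693462  0.16816124]
```

View pics/above.png

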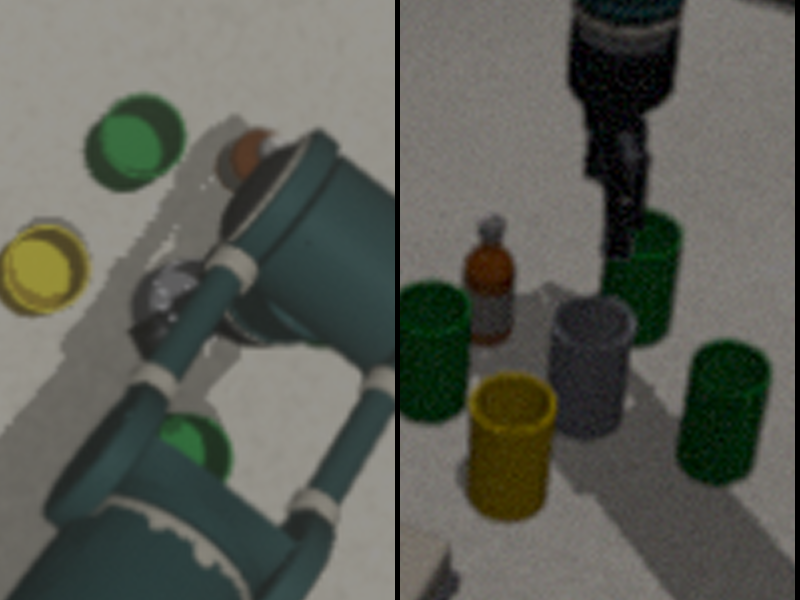

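The gripper is centred over the steel cup. In the side crop the rim is at (593,325) and the near finger tip at (620,255), as geometry predicts. Next: lower and grip.

Emit:
{"name": "drive_tool", "arguments": {"deltas": [{"hand":1,"offset":[0,0,-2],"angular":[0,0,0]},{"hand":1,"offset":[0,0,-4],"angular":[0,0,0]},{"hand":1,"offset":[0,0,-6],"angular":[0,0,0]},{"hand":1,"offset":[0,0,-8],"angular":[0,0,0]},{"hand":1,"offset":[0,0,-9.5],"angular":[0,0,0]},{"hand":1,"offset":[0,0,-10.8],"angular":[0,0,0]},{"hand":1,"offset":[0,0,-10.8],"angular":[0,0,0]},{"hand":1,"offset":[0,0,-10.8],"angular":[0,0,0]}], "force": 40}}

```text
time: 2.4
tool_pos: [0.4376, -0.319, 0.0625]
tcp_rot: [3.054, 0.732, 0.001]
wrist_force: [-0.4, -0.4, 0.0]
width: 0.998
```

Emit:
{"name": "drive_tool", "arguments": {"deltas": [{"hand":0.5,"offset":[0,0,0],"angular":[0,0,0]},{"hand":0.5,"offset":[0,0,0],"angular":[0,0,0]},{"hand":0.5,"offset":[0,0,0],"angular":[0,0,0]},{"hand":0.5,"offset":[0,0,0],"angular":[0,0,0]},{"hand":0.5,"offset":[0,0,0],"angular":[0,0,0]},{"hand":0.5,"offset":[0,0,0],"angular":[0,0,0]}], "force": 40}}

```text
time: 3.15
tool_pos: [0.438, -0.3192, 0.0634]
tcp_rot: [3.053, 0.732, 0.002]
wrist_force: [0.2, 1.0, 6.4]
width: 0.731
```

Width 0.73 (about 62 mm) means the cup is held. Next: lift.

Emit:
{"name": "drive_tool", "arguments": {"deltas": [{"hand":0.5,"offset":[0,0,1],"angular":[0,0,0]},{"hand":0.5,"offset":[0,0,3.5],"angular":[0,0,0]},{"hand":0.5,"offset":[0,0,6.5],"angular":[0,0,0]},{"hand":0.5,"offset":[0,0,10],"angular":[0,0,0]},{"hand":0.5,"offset":[0,0,13],"angular":[0,0,0]},{"hand":0.5,"offset":[0,0,15.5],"angular":[0,0,0]},{"hand":0.5,"offset":[0,0,17],"angular":[0,0,0]},{"hand":0.5,"offset":[0,0,17],"angular":[0,0,0]}]}}

```text
time: 4.15
tool_pos: [0.4376, -0.3189, 0.2329]
tcp_rot: [3.053, 0.732, 0.002]
wrist_force: [-0.2, 0.2, -1.3]
width: 0.733
```

Emit:
{"name": "drive_tool", "arguments": {"deltas": [{"hand":0.5,"offset":[1,2.5,0],"angular":[0,0,0]},{"hand":0.5,"offset":[2.7,6.8,0],"angular":[0,0,0]},{"hand":0.5,"offset":[4.7,11.8,0],"angular":[0,0,0]},{"hand":0.5,"offset":[6.7,16.8,0],"angular":[0,0,0]},{"hand":0.5,"offset":[8.7,21.8,0],"angular":[0,0,0]},{"hand":0.5,"offset":[10.4,26.2,0],"angular":[0,0,0]},{"hand":0.5,"offset":[11.8,29.5,0],"angular":[0,0,0]},{"hand":0.5,"offset":[11.8,29.5,0],"angular":[0,0,0]}]}}

```text
time: 5.15
tool_pos: [0.5549, -0.021, 0.2298]
tcp_rot: [-3.052, -0.738, 0.004]
wrist_force: [-1.2, -1.0, -2.7]
width: 0.73
```

```bash
python3 - <<'E'
from h import *
print(bot.read_state()['tool_pos'],bot.read_state()['wrist_force'])
k=4;im=np.zeros((600,800,3),np.uint8)
for j,n in enumerate(('top','side')):
    c=cam(n);f=cv2.resize(c['frame'],None,fx=k,fy=k,interpolation=cv2.INTER_CUBIC)
    X,Y=(proj(c,[.5555,-.024,.16])*k).astype(int);X-=195;Y=max(Y-300,0)
    for zz in (.127,):
      for a in np.linspace(0,6.28,24,endpoint=False):
        q=(proj(c,[.5555+.051*np.cos(a),-.024+.051*np.sin(a),zz])+.5)*k-.5;cv2.circle(f,tuple(int(t) for t in q),1,(0,0,255),-1)
    p=bot.read_state()['tool_pos']
    for zz in (p[2]-.063,p[2]+.037):
      for a in np.linspace(0,6.28,24,endpoint=False):
        q=(proj(c,[p[0]+.032*np.cos(a),p[1]+.032*np.sin(a),zz])+.5)*k-.5;cv2.circle(f,tuple(int(t) for t in q),1,(255,255,0),-1)
    t=f[Y:Y+600,X:X+395];im[:t.shape[0],j*400:j*400+395]=t
cv2.imwrite('pics/pot.png',im)
E
```

```text
[ 0.55486113 -0.02104854  0.22981185] [-1.15322092 -0.97550499 -2.68035306]
```

View pics/pot.png

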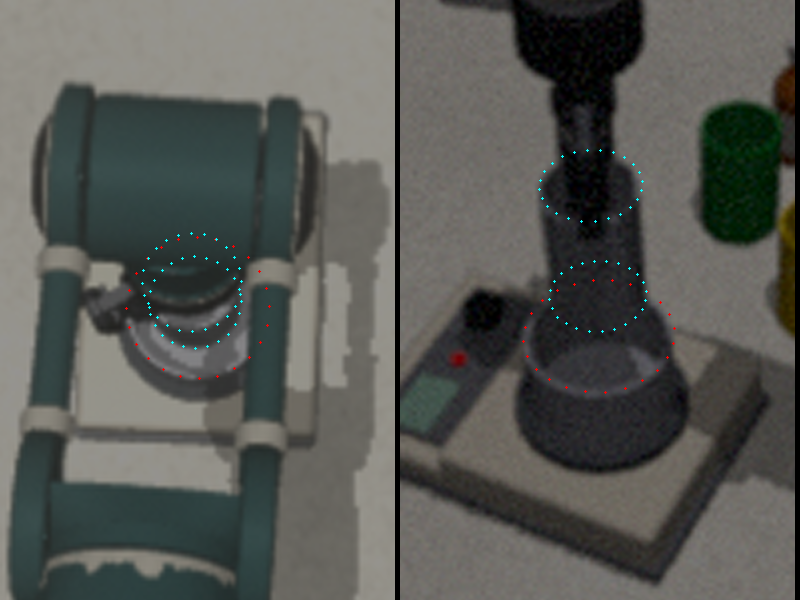

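The cup hangs upright in the jaws, rim at (590,185) in the side crop, and centred over the pot rim at (598,335). Next: lower it in.

Emit:
{"name": "drive_tool", "arguments": {"deltas": [{"hand":0.5,"offset":[0,-0.2,-1.5],"angular":[0,0,0]},{"hand":0.5,"offset":[0,-0.2,-3],"angular":[0,0,0]},{"hand":0.5,"offset":[0,-0.2,-4.5],"angular":[0,0,0]},{"hand":0.5,"offset":[0,-0.2,-6],"angular":[0,0,0]},{"hand":0.5,"offset":[0,-0.2,-7.5],"angular":[0,0,0]},{"hand":0.5,"offset":[0,-0.2,-8.5],"angular":[0,0,0]},{"hand":0.5,"offset":[0,-0.2,-9],"angular":[0,0,0]},{"hand":0.5,"offset":[0,-0.2,-9],"angular":[0,0,0]}]}}

```text
time: 6.25
tool_pos: [0.5551, -0.0255, 0.1417]
tcp_rot: [-3.055, -0.733, 0.001]
wrist_force: [0.5, -0.2, -2.0]
width: 0.733
```

Emit:
{"name": "drive_tool", "arguments": {"deltas": [{"hand":0.5,"offset":[0,0,-0.2],"angular":[0,0,0]},{"hand":0.5,"offset":[0,0,-0.4],"angular":[0,0,0]},{"hand":0.5,"offset":[0,0,-0.4],"angular":[0,0,0]},{"hand":0.5,"offset":[0,0,-0.4],"angular":[0,0,0]}]}}

```text
time: 6.75
tool_pos: [0.5553, -0.0255, 0.138]
tcp_rot: [3.055, 0.733, 0.0]
wrist_force: [-0.5, 0.4, -3.6]
width: 0.729
```

Emit:
{"name": "drive_tool", "arguments": {"deltas": [{"hand":0.5,"offset":[0,0,-0.2],"angular":[0,0,0]},{"hand":0.5,"offset":[0,0,-0.4],"angular":[0,0,0]},{"hand":0.5,"offset":[0,0,-0.4],"angular":[0,0,0]},{"hand":0.5,"offset":[0,0,-0.4],"angular":[0,0,0]}]}}

```text
time: 7.25
tool_pos: [0.5552, -0.0256, 0.1338]
tcp_rot: [-3.055, -0.733, 0.0]
wrist_force: [0.4, -0.7, -2.2]
width: 0.727
```

Emit:
{"name": "drive_tool", "arguments": {"deltas": [{"hand":0.5,"offset":[0,0,-0.1],"angular":[0,0,0]},{"hand":0.5,"offset":[0,0,-0.2],"angular":[0,0,0]},{"hand":0.5,"offset":[0,0,-0.3],"angular":[0,0,0]},{"hand":0.5,"offset":[0,0,-0.3],"angular":[0,0,0]}]}}

```text
time: 7.75
tool_pos: [0.5557, -0.0255, 0.1324]
tcp_rot: [3.055, 0.733, 0.002]
wrist_force: [-3.3, 0.3, 5.0]
width: 0.728
```

Contact felt (+5 N) at TCP z 0.132. Next: release and rise.

Emit:
{"name": "drive_tool", "arguments": {"deltas": [{"hand":0.8,"offset":[0,0,0],"angular":[0,0,0]},{"hand":0.9,"offset":[0,0,0],"angular":[0,0,0]},{"hand":1,"offset":[0,0,0],"angular":[0,0,0]},{"hand":1,"offset":[0,0,0],"angular":[0,0,0]},{"hand":1,"offset":[0,0,1.5],"angular":[0,0,0]},{"hand":1,"offset":[0,0,4],"angular":[0,0,0]},{"hand":1,"offset":[0,0,8],"angular":[0,0,0]},{"hand":1,"offset":[0,0,12],"angular":[0,0,0]}]}}

```text
time: 8.75
tool_pos: [0.5552, -0.0256, 0.2531]
tcp_rot: [3.055, 0.733, 0.001]
wrist_force: [0.7, -0.1, 0.8]
width: 1.002
```

Emit:
{"name": "drive_tool", "arguments": {"deltas": [{"hand":1,"offset":[-1.5,3.5,0],"angular":[0,0,0]},{"hand":1,"offset":[-3.7,8.5,0],"angular":[0,0,0]},{"hand":1,"offset":[-6,13.7,0],"angular":[0,0,0]},{"hand":1,"offset":[-8.3,18.8,0],"angular":[0,0,0]},{"hand":1,"offset":[-10.6,24,0],"angular":[0,0,0]},{"hand":1,"offset":[-12.6,28.7,0],"angular":[0,0,0]},{"hand":1,"offset":[-14,31.8,0],"angular":[0,0,0]},{"hand":1,"offset":[-14,31.8,0],"angular":[0,0,0]}]}}

```text
time: 9.75
tool_pos: [0.4144, 0.2944, 0.2521]
tcp_rot: [-3.053, -0.738, -0.002]
wrist_force: [0.2, 0.1, -0.7]
width: 1.0
```

```bash
python3 - <<'E'
from h import *
print(bot.read_state()['tool_pos'])
k=4;im=np.zeros((600,800,3),np.uint8)
for j,n in enumerate(('top','side')):
  c=cam(n)
  for i,(P,R,Z) in enumerate((((.5555,-.024),.032,(.169,)),((.4148,.2924),.018,(.135,0)))):
    f=cv2.resize(c['frame'],None,fx=k,fy=k,interpolation=cv2.INTER_CUBIC)
    X,Y=(proj(c,[*P,.15])*k).astype(int);X=max(X-195,0);Y=max(Y-150,0)
    for zz in Z:
      for a in np.linspace(0,6.28,24,endpoint=False):
        q=(proj(c,[P[0]+R*np.cos(a),P[1]+R*np.sin(a),zz])+.5)*k-.5;cv2.circle(f,tuple(int(t) for t in q.round()),1,(0,0,255),-1)
    t=f[Y:Y+297,X:X+395];im[i*300:i*300+t.shape[0],j*400:j*400+t.shape[1]]=t
cv2.imwrite('pics/tube.png',im)
E
```

```text
[0.41439899 0.29444122 0.25208961]
```

View pics/tube.png

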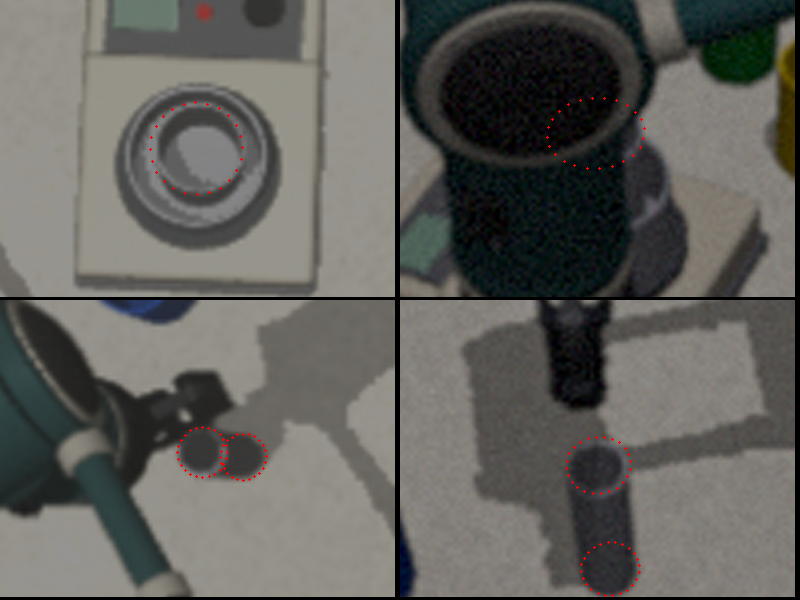

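The cup stands upright and central in the pot: rim ring at (197,147) in the top crop. The tube's rings match at (598,465) and (610,568) in the side crop, and the gripper is above it. Next: lower and grip.

Emit:
{"name": "drive_tool", "arguments": {"deltas": [{"hand":1,"offset":[0,0,-2.5],"angular":[0,0,0]},{"hand":1,"offset":[0,0,-5],"angular":[0,0,0]},{"hand":1,"offset":[0,0,-8],"angular":[0,0,0]},{"hand":1,"offset":[0,0,-11],"angular":[0,0,0]},{"hand":1,"offset":[0,0,-13.5],"angular":[0,0,0]},{"hand":1,"offset":[0,0,-15.2],"angular":[0,0,0]},{"hand":1,"offset":[0,0,-15.2],"angular":[0,0,0]},{"hand":1,"offset":[0,0,-15.2],"angular":[0,0,0]}]}}

```text
time: 10.85
tool_pos: [0.4162, 0.2926, 0.1]
tcp_rot: [-3.055, -0.732, -0.003]
wrist_force: [0.4, 0.8, 0.2]
width: 1.001
```

Emit:
{"name": "drive_tool", "arguments": {"deltas": [{"hand":0.6,"offset":[0,0,0],"angular":[0,0,0]},{"hand":0.5,"offset":[0,0,0],"angular":[0,0,0]},{"hand":0.4,"offset":[0,0,0],"angular":[0,0,0]},{"hand":0.3,"offset":[0,0,0],"angular":[0,0,0]},{"hand":0.2,"offset":[0,0,0],"angular":[0,0,0]},{"hand":0.2,"offset":[0,0,0],"angular":[0,0,0]},{"hand":0.2,"offset":[0,0,0],"angular":[0,0,0]},{"hand":0.2,"offset":[0,0,0],"angular":[0,0,0]}], "force": 40}}

```text
time: 11.85
tool_pos: [0.4158, 0.293, 0.0998]
tcp_rot: [-3.054, -0.733, -0.002]
wrist_force: [-0.2, 0.0, 5.3]
width: 0.41
```

Emit:
{"name": "drive_tool", "arguments": {"deltas": [{"hand":0.2,"offset":[0,0,1.5],"angular":[0,0,0]},{"hand":0.2,"offset":[0,0,4.5],"angular":[0,0,0]},{"hand":0.2,"offset":[0,0,8.5],"angular":[0,0,0]},{"hand":0.2,"offset":[0,0,12.5],"angular":[0,0,0]},{"hand":0.2,"offset":[0,0,16.5],"angular":[0,0,0]},{"hand":0.2,"offset":[0,0,19],"angular":[0,0,0]},{"hand":0.2,"offset":[0,0,20],"angular":[0,0,0]},{"hand":0.2,"offset":[0,0,20],"angular":[0,0,0]}]}}

```text
time: 12.85
tool_pos: [0.4151, 0.2924, 0.299]
tcp_rot: [-3.055, -0.733, -0.0]
wrist_force: [-0.6, -0.4, -2.1]
width: 0.407
```

Emit:
{"name": "drive_tool", "arguments": {"deltas": [{"hand":0.2,"offset":[1.5,-3.5,0],"angular":[0,0,0]},{"hand":0.2,"offset":[3.7,-8.4,0],"angular":[0,0,0]},{"hand":0.2,"offset":[6,-13.6,0],"angular":[0,0,0]},{"hand":0.2,"offset":[8.3,-18.7,0],"angular":[0,0,0]},{"hand":0.2,"offset":[10.6,-23.9,0],"angular":[0,0,0]},{"hand":0.2,"offset":[12.6,-28.6,0],"angular":[0,0,0]},{"hand":0.2,"offset":[14,-31.8,0],"angular":[0,0,0]},{"hand":0.2,"offset":[14,-31.8,0],"angular":[0,0,0]}]}}

```text
time: 13.85
tool_pos: [0.5546, -0.0278, 0.2961]
tcp_rot: [-3.055, -0.727, 0.007]
wrist_force: [-0.6, 0.6, -1.6]
width: 0.409
```

```bash
python3 - <<'E'
from h import *
st=bot.read_state();p=st['tool_pos'];print(p,st['wrist_force'])
k=4;im=np.zeros((600,800,3),np.uint8)
for j,n in enumerate(('top','side')):
    c=cam(n);f=cv2.resize(c['frame'],None,fx=k,fy=k,interpolation=cv2.INTER_CUBIC)
    X,Y=(proj(c,[.5555,-.024,.2])*k).astype(int);X-=195;Y=max(Y-300,0)
    for P,r,zz,col in (((.5555,-.024),.032,.169,(0,0,255)),(p,.018,p[2]-.1,(255,255,0)),(p,.018,p[2]+.035,(255,255,0))):
      for a in np.linspace(0,6.28,24,endpoint=False):
        q=(proj(c,[P[0]+r*np.cos(a),P[1]+r*np.sin(a),zz])+.5)*k-.5;cv2.circle(f,tuple(int(t) for t in q.round()),1,col,-1)
    t=f[Y:Y+600,X:X+395];im[:t.shape[0],j*400:j*400+395]=t
cv2.imwrite('pics/over.png',im)
E
```

```text
[ 0.55464833 -0.02779904  0.29613126] [-0.60521994  0.56085238 -1.62008333]
```

View pics/over.png

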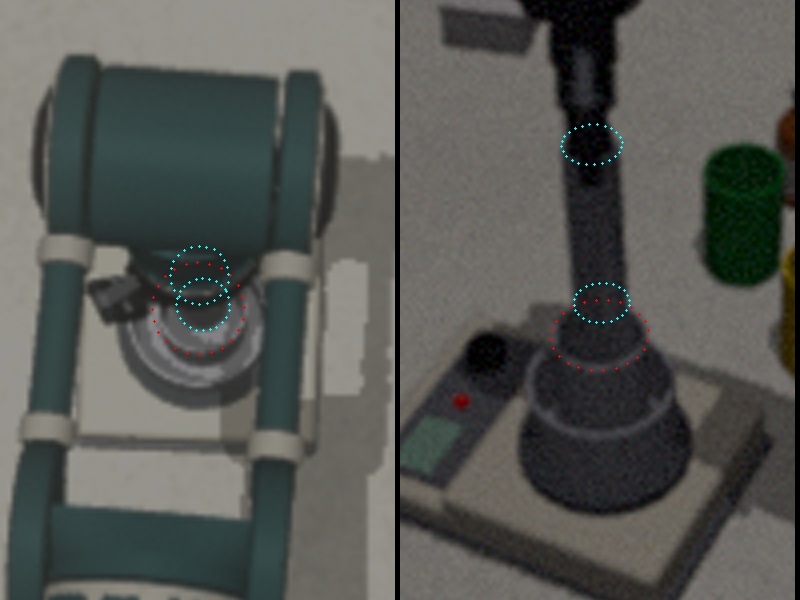

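The tube hangs upright, its bottom at (601,302), above the cup rim at (600,335) in the side crop. The offset is about 3 mm against 11 mm of clearance. Next: lower.

Emit:
{"name": "drive_tool", "arguments": {"deltas": [{"hand":0.2,"offset":[0,0.1,-1.5],"angular":[0,0,0]},{"hand":0.2,"offset":[0,0.1,-3],"angular":[0,0,0]},{"hand":0.2,"offset":[0,0.1,-5],"angular":[0,0,0]},{"hand":0.2,"offset":[0,0.1,-7],"angular":[0,0,0]},{"hand":0.2,"offset":[0,0.1,-9],"angular":[0,0,0]},{"hand":0.2,"offset":[0,0.1,-10.5],"angular":[0,0,0]},{"hand":0.2,"offset":[0,0.1,-11.2],"angular":[0,0,0]},{"hand":0.2,"offset":[0,0.1,-11.2],"angular":[0,0,0]}]}}

```text
time: 14.95
tool_pos: [0.555, -0.0246, 0.1864]
tcp_rot: [-3.055, -0.733, 0.001]
wrist_force: [0.1, -0.5, -1.4]
width: 0.403
```

Emit:
{"name": "drive_tool", "arguments": {"deltas": [{"hand":0.2,"offset":[0,0,-0.2],"angular":[0,0,0]},{"hand":0.2,"offset":[0,0,-0.4],"angular":[0,0,0]},{"hand":0.2,"offset":[0,0,-0.6],"angular":[0,0,0]},{"hand":0.2,"offset":[0,0,-0.6],"angular":[0,0,0]},{"hand":0.2,"offset":[0,0,-0.6],"angular":[0,0,0]}]}}

```text
time: 15.58
tool_pos: [0.5552, -0.0246, 0.1809]
tcp_rot: [3.055, 0.733, 0.0]
wrist_force: [-0.5, 0.6, -1.4]
width: 0.407
```

Emit:
{"name": "drive_tool", "arguments": {"deltas": [{"hand":0.2,"offset":[0,0,-0.2],"angular":[0,0,0]},{"hand":0.2,"offset":[0,0,-0.4],"angular":[0,0,0]},{"hand":0.2,"offset":[0,0,-0.6],"angular":[0,0,0]},{"hand":0.2,"offset":[0,0,-0.6],"angular":[0,0,0]},{"hand":0.2,"offset":[0,0,-0.6],"angular":[0,0,0]}]}}

```text
time: 16.2
tool_pos: [0.5552, -0.0245, 0.1748]
tcp_rot: [-3.055, -0.733, 0.0]
wrist_force: [0.5, -0.7, -0.1]
width: 0.408
```

Emit:
{"name": "drive_tool", "arguments": {"deltas": [{"hand":0.2,"offset":[0,0,-0.1],"angular":[0,0,0]},{"hand":0.2,"offset":[0,0,-0.2],"angular":[0,0,0]},{"hand":0.2,"offset":[0,0,-0.2],"angular":[0,0,0]},{"hand":0.2,"offset":[0,0,-0.2],"angular":[0,0,0]}]}}

```text
time: 16.7
tool_pos: [0.5552, -0.0246, 0.1729]
tcp_rot: [3.055, 0.733, 0.0]
wrist_force: [-0.3, -0.0, -1.3]
width: 0.409
```

Emit:
{"name": "drive_tool", "arguments": {"deltas": [{"hand":0.2,"offset":[0,0,-0.1],"angular":[0,0,0]},{"hand":0.2,"offset":[0,0,-0.15],"angular":[0,0,0]},{"hand":0.2,"offset":[0,0,-0.2],"angular":[0,0,0]},{"hand":0.2,"offset":[0,0,-0.2],"angular":[0,0,0]}]}}

```text
time: 17.2
tool_pos: [0.5563, -0.0243, 0.1728]
tcp_rot: [3.055, 0.733, 0.004]
wrist_force: [-1.6, 1.5, 6.3]
width: 0.407
```

Contact (+6 N) at TCP z 0.1728, so the tube's bottom is at about 0.073, where the cup floor should be. Next: release and rise.

Emit:
{"name": "drive_tool", "arguments": {"deltas": [{"hand":0.5,"offset":[0,0,0],"angular":[0,0,0]},{"hand":0.7,"offset":[0,0,0],"angular":[0,0,0]},{"hand":0.9,"offset":[0,0,0.2],"angular":[0,0,0]},{"hand":1,"offset":[0,0,0.5],"angular":[0,0,0]},{"hand":1,"offset":[0,0,2],"angular":[0,0,0]},{"hand":1,"offset":[0,0,5],"angular":[0,0,0]},{"hand":1,"offset":[0,0,9],"angular":[0,0,0]},{"hand":1,"offset":[0,0,13],"angular":[0,0,0]}]}}

```text
time: 18.2
tool_pos: [0.5552, -0.0245, 0.3033]
tcp_rot: [3.055, 0.733, 0.002]
wrist_force: [0.8, 0.1, 0.3]
width: 0.997
```

Emit:
{"name": "drive_tool", "arguments": {"deltas": [{"hand":1,"offset":[-1,-3,0],"angular":[0,0,0]},{"hand":1,"offset":[-2,-7,0],"angular":[0,0,0]},{"hand":1,"offset":[-4,-12,0],"angular":[0,0,0]},{"hand":1,"offset":[-6,-16,0],"angular":[0,0,0]},{"hand":1,"offset":[-7,-19,0],"angular":[0,0,0]},{"hand":1,"offset":[-8,-21,0],"angular":[0,0,0]},{"hand":1,"offset":[-8,-21,0],"angular":[0,0,0]}]}}

```text
time: 19.08
tool_pos: [0.4748, -0.2359, 0.3021]
tcp_rot: [3.055, 0.728, 0.002]
wrist_force: [0.2, 0.4, 0.8]
width: 0.995
```

```bash
python3 - <<'E'
from h import *
st=bot.read_state();print(st['tool_pos'],st['wrist_force'],st['time'])
k=4;im=np.zeros((600,800,3),np.uint8)
for j,n in enumerate(('top','side')):
    c=cam(n);f=cv2.resize(c['frame'],None,fx=k,fy=k,interpolation=cv2.INTER_CUBIC)
    X,Y=(proj(c,[.5555,-.024,.15])*k).astype(int);X-=195;Y=max(Y-300,0)
    for r,zz,col in ((.032,.169,(0,0,255)),(.018,.208,(255,255,0))):
      for a in np.linspace(0,6.28,24,endpoint=False):
        q=(proj(c,[.5555+r*np.cos(a),-.024+r*np.sin(a),zz])+.5)*k-.5;cv2.circle(f,tuple(int(t) for t in q.round()),1,col,-1)
    t=f[Y:Y+600,X:X+395];im[:t.shape[0],j*400:j*400+395]=t
    if n=='top':
        hsv=cv2.cvtColor(c['frame'],cv2.COLOR_BGR2HSV)
        for nm,lo,hi,z in(('blue',(105,120,40),(130,255,255),.085),('amber',(3,70,30),(18,255,255),.1)):
            for q in cv2.findContours(cv2.inRange(hsv,lo,hi),0,2)[0]:
                if cv2.contourArea(q)>40:
                    (x,y),r=cv2.minEnclosingCircle(q);print(nm,round(x,1),round(y,1))
cv2.imwrite('pics/end.png',im)
E
```

```text
[ 0.47482113 -0.23589459  0.30212117] [0.16047664 0.35464644 0.84978541] 19.075
blue 169.0 181.5
blue 6.0 130.0
blue 125.5 77.5
```

View pics/end.png

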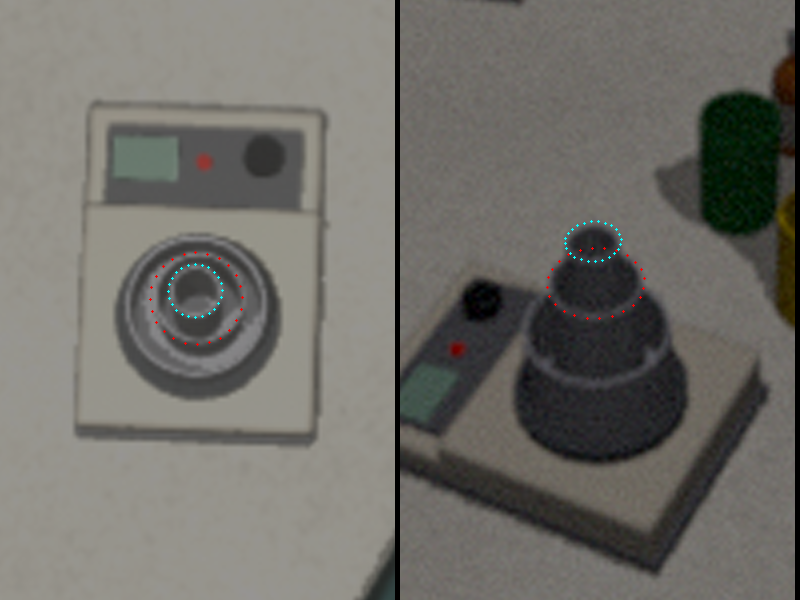

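The tube rim at (195,290) top and (593,242) side, and the cup rim at (597,283), both match the seated heights and are central and upright. The blue beaker is unmoved. Next: hand in.

```bash
python3 -c "
from h import *
print(bot.finish_job())"
```

```text
the job is handed in; nothing more can be done
None
```

The nested bath is set up and handed in at about 19 s of the 61 s allowed; the hand-in gives no verdict.

I gripped the steel cup near its rim, lowered it into the pot while holding it and felt the floor (about 5 N at the wrist). Then I let it go and did the same with the steel tube inside the cup (about 6 N).

**Seating:** In the last pictures, both rims lie within a few millimetres of their seated positions and heights in both cameras. Both vessels look upright and central, and the gripper is clear of them.

**Bystanders:** The blue beaker is at exactly the same pixels as at the start. The arm hid the amber bottle from the top camera at the end, so I did not measure it again. The final side crop shows only part of it, standing. The gripper never worked near it after the cup was lifted.

No check failed or disagreed.

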